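Seat a temperature probe in the clear pocket of a concrete prism

ROBOT

A 6-joint arm with a two-finger parallel gripper is mounted at the origin on the work surface; the furniture and walls round the work are solid. World frame = base frame: x ahead of the robot, y to its left, z up, the work surface at z = 0. Lengths are in mm, angles in rad, forces in N, time in s.
With the tool pointing down it reaches from about 350 to 725 mm from the base axis. Payload 4.3 kg.
Tool frame: the origin (TCP) lies at the very end of the fingers, on their centre line; the grasp point (between the pads) lies 19 mm behind it; z points along the fingers, y is the line along which they close (so a half turn about z gives the same grasp; the last joint's range is limited). The gripper opens to 85 mm and grips with 20 to 120 N. Pads are 22 mm wide; open, the fingers measure 114 mm over their backs; the gripper's body (76 mm by 85 mm) begins 54 mm behind the grasp point. The pads swing forward as they close: fully open they stand 13 mm farther back than shut.
Start: joints at [-1.382, 0.377, 0.081, 1.274, 0, 1.46], TCP at [169.275, -549.557, 231.329] pointing down, gripper open.
Joint ranges: [-2.72, 2.72], [-0.84, 1.66], [-1.02, 1.22], [-1.77, 2.12], [-1.37, 1.28], [-3.14, 3.14]. Speed limits (rad/s): [2.57, 2.57, 3.14, 3.14, 3.14, 3.14].

INTERFACE

Orientations are given as a 3x3 rotation matrix whose columns are the frame's x, y, z axes.
In Python, from cell import arm gives the robot as it stands.
- The arm moves only by the tool apply_moves, never from a script. Its argument "motion" is a list of rows, each a list of 6 numbers: the shift along the world's x, y, z in cm, then the turn, a rotation vector about the world's x, y, z in degrees. A call has exactly 10 rows; each row shifts and turns the commanded pose from where the row before left it; what a row does not reach is not made up. A row lasts 1/10 s, in which the tool goes at most 50 mm and 8.59 degrees, less where a joint would pass 70% of its speed; a pose out of reach is approached as far as the arm can. A call with a gripper value outside its range is refused whole. "jaw" is the finger opening in cm, from 0 to 8.54, set as the call begins (left out, the last holds). The fingers move at their own pace and stop on an object; the grip force is fixed at half the most. Time passes only in rows, so rows that do not move let the fingers close, or fill a call up. It gives the time, the measured TCP pose, the force, the opening and the grip force at its end, in the units of the state.
- arm.get_obs(): the state, without advancing time (a new reading comes with each control period).
- arm.grab_frame(name): name is "scene" or "top" or "wrist"; returns (picture, depth): 400x640x3 uint8, red, green, blue; 400x640 float32, mm along the optical axis (not along the pixel's ray), 0 where there is no reading.
- arm.get_calibration(name): a dict with "fovy" (degrees; the focal length in pixels is half the picture's height over the tangent of half this angle, whatever the lens; pixels are square), "cx", "cy" (the principal point, pixels), "dist_coeffs" ([k1, k2, p1, p2, k3] as OpenCV has them; the pictures are not rectified), "rvec" (rotation vector, rad) and "tvec" (3), from world to camera coordinates, as OpenCV has them. Camera axes: x right, y down, z forward; pixel columns grow to the right and rows downward; lengths in mm; the calibration is good to about 2 mm. A picture is of the moment at which its call begins: read the wrist's pose just before it. get_calibration takes no time and is no camera call; for the wrist camera it gives the pose at the moment of the call.
- arm.close_job(): hands the job in; it is judged then, once.
The state is a dict: "t": time; "joint_pos": joint angles; "qvel": joint speeds; "effort": joint torques, N m; "eef_pos": TCP position; "tcp_rot": TCP orientation; "wrist_force": force on the tool from outside, world axes, zero at the start; "torque": the same for the moment, N m; "gripper_width": opening from 0.0 (shut) to 1.0 (fully open); "grasp_force": force on a finger pad.
Only numpy, scipy, OpenCV 4.12 (cv2) and the standard library are available. Lean on these libraries where they do the work, as an engineer would, in place of code of your own. Each camera call takes 0.05 s, during which the arm holds its last target. There are 200 camera calls.

TASK

The concrete prism has two sensor pockets, and grout ran into one of them when it was cast. Take the temperature probe from the stand and push it gently, straight down, into the pocket that is clear until its tip bottoms, which sinks the red ring on its stem out of sight below the steel rim; in the blocked pocket the ring stays standing well above the rim, so pull the probe out again and use the other one. Then push the red blanking plug from the stand fully home, flange down on the rim, into the blocked pocket, and let go of both, leaving the tin, the beaker and the bowl where they stand.

Things in the scene. Friction and masses are not known exactly. Their poses are not given: they have to be found in the camera images.
- prism: Fixed grey concrete prism, 100 x 285 x 100 mm (its x, y, z), lying on two timber bearers 20 mm thick. Origin under its centre at table level, long side along its y. Two square steel flange plates, 44 mm wide, 10 mm thick, lie on it round the pocket mouths; their upper face, the rim, is 130 mm above the table. A clear pocket is 78 to 86 mm deep below the rim; a blocked one ends on hard grout at 35 to 58 mm.
- pocket_1 (a point): Centre of one pocket's mouth, at rim level, 60 mm to +y of the prism's centre. Upright round bore 12.8 mm wide, chamfered by 1.5 mm. Two sprung balls 5.5 mm below the rim, 8 mm apart, grip what is pushed past them: a 10 mm stem needs 5 to 10 N to slide from there on and stays where it is left. Exactly one pocket is blocked; which one, and the exact depths, are not known beforehand.
- pocket_2 (a point): Centre of the other pocket's mouth, at rim level, 60 mm to -y of the prism's centre; same bore and sprung balls as the first.
- stand: Fixed grey plastic stand, 60 x 150 x 75 mm (foot included) on a foot plate 84 x 174 x 8 mm, with two upright wells 13.5 mm wide and 65 mm deep, 84 mm apart along its y axis: the probe stands in the one to +y, the plug in the one to -y. Origin under its centre at table level.
- probe_grip (a point): Centre of the temperature probe's round black handle, 18 mm thick, 60 mm long; z up along the probe (about 90 g, upright in the stand). Its top is 36 mm above this point; below, a round steel stem, 10 mm thick, ends in a tapered tip 125 mm below it. A red ring on the stem, 72 to 76 mm from the tip, is hidden once the probe bottoms in a clear pocket. Over 35 N of push breaks the tip.
- probe_tip (a point): The tip of the probe's stem.
- plug_grip (a point): Centre of the blanking plug's round red grip, 16 mm thick, 42 mm long; 40 g, upright in the stand. Below it a flange 22 mm wide, 4 mm thick, has its underside 26 mm below this point, resting on the stand; under that a shank 10 mm thick, 24 mm long, with a tapered end.
- tin: White moisture tin, 55 mm wide, 34 mm high, bystander; origin under its centre.
- beaker: Small clear beaker, 45 mm wide, 61 mm high, bystander; origin under its centre.
- bowl: White porcelain bowl with soil, 66 mm wide, 35 mm high, bystander; origin under its centre.

How it is judged (in metres and radians):
On the way:
1. the probe's tip is pressed on the floor of the clear pocket (floor_clear) with at least 3 N (contact force between probe and floor_clear above 3 N), for 0.1 s.
At the end, for the whole second after the job is handed in: The probe is at rest in the clear pocket, upright to 0.09 rad, its tip on the pocket's floor (floor_clear) to 2 mm, at least 76.5 mm below the rim, the red ring hidden; the plug is in the other pocket, upright to 0.09 rad, within 4 mm of its centre, its flange on the rim to 2.5 mm; both are let go (z of probe_tip in the frame of prism below 0.0535 m and z of probe_tip in the frame of floor_clear below 0.002 m and horizontal distance between probe_tip and floor_clear below 0.006 m and angle between each of probe_grip, plug_grip's own z axis and vertical below 0.09 rad and linear speed of probe below 0.01 m/s and (horizontal distance between plug_grip and pocket_1 below 0.004 m or horizontal distance between plug_grip and pocket_2 below 0.004 m) and z of plug_grip in the frame of prism below 0.1585 m); the robot touches nothing.
It fails at once if the probe is pushed on the floor of the clear pocket or on the grout (floor_grout) with more than 35 N (contact force between probe and floor_clear above 35 N or contact force between probe and floor_grout above 35 N).
It fails at once if the tin, the beaker or the bowl is moved by more than 20 mm (distance of any of tin, beaker, bowl from where it was at the start of the episode above 0.02 m).
It also fails if it takes over 69 s, if anything falls off the work surface, if the arm or the gripper's body presses on something with over 40 N, if the wrist force passes 120 N, or if a joint passes its speed limit or range.

## Working session

There is one attempt and no reset: what is moved stays moved. The work goes in short steps, Python scripts to look and compute and a tool call to move; the robot and the scene stay as the last step left them, time stands still between calls to the robot, and variables do not carry over. Pictures are saved under pics/ and viewed, at most 10 in all, crops included, and the job is handed in when it is done.

Besides the shell and the picture viewer there is one more tool, called by a JSON object that holds its "api" and its "payload". apply_moves: Moves the arm, as the interface text tells. Its arguments: {"type":"object","properties":{"motion":{"type":"array","items":{"type":"array","items":{"type":"number"}}},"jaw":{"type":"number"}},"required":["motion"]}

```bash
mkdir -p pics; cat > h.py <<'E'
import numpy as np, cv2
from cell import arm
def K(c):
    f=200/np.tan(np.radians(c['fovy'])/2); return np.array([[f,0,c['cx']],[0,f,c['cy']],[0,0,1]])
def rt(c): return cv2.Rodrigues(np.array(c['rvec'],float))[0],np.array(c['tvec'],float).reshape(3)
def ray(c,u,v):
    p=cv2.undistortPoints(np.array([[[u,v]]],float),K(c),np.array(c['dist_coeffs'],float))[0,0]
    R,t=rt(c); return -R.T@t, R.T@np.array([p[0],p[1],1.])
def plane(c,u,v,z):
    o,d=ray(c,u,v); return o+d*(z-o[2])/d[2]
def dep(c,u,v,D):
    o,d=ray(c,u,v); return o+d*D
def grab(n):
    c=arm.get_calibration(n); im,d=arm.grab_frame(n); return c,im,d
def save(n,im): cv2.imwrite('pics/'+n+'.png',cv2.cvtColor(im,cv2.COLOR_RGB2BGR))
E
python3 - <<'E'
from h import *
a=[]
for n in('scene','top'):
    c,im,d=grab(n); a.append(im); np.savez(n,im=im,d=d); print(n,c)
    save(n,im)
E
```

```text
scene {'fovy': 56.3147588416223, 'cx': 322.7830811511277, 'cy': 207.31069377942268, 'dist_coeffs': array([-0.02275659,  0.        ,  0.        ,  0.        ,  0.        ]), 'rvec': array([ 1.8230174 , -1.15466065,  0.71137137]), 'tvec': array([-253.34327881,  315.95095234,  555.80718973])}
top {'fovy': 50.45606122749701, 'cx': 317.5449166179721, 'cy': 195.1618093953492, 'dist_coeffs': array([-0.06679014,  0.        ,  0.        ,  0.        ,  0.        ]), 'rvec': array([ 2.04457785, -2.18288832,  0.22905179]), 'tvec': array([  -9.69383313,  517.67059547, 1005.17931099])}
```

View pics/top.png

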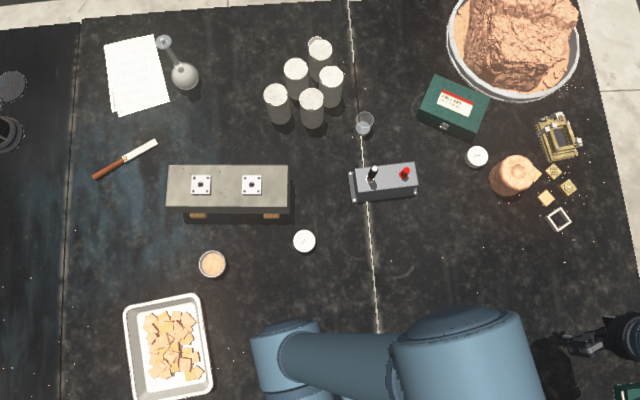

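View pics/scene.png

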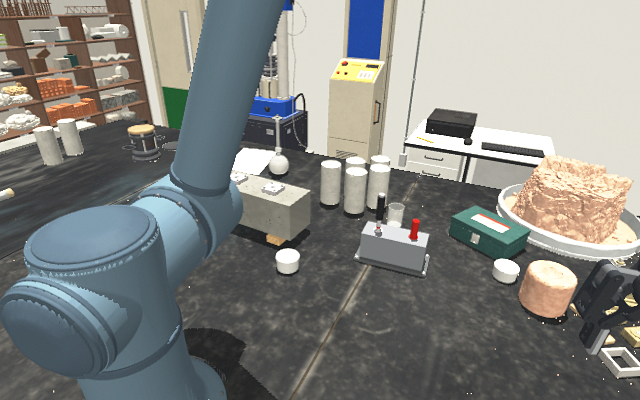

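The top view shows the prism with plates at about (201,184) and (252,184), the stand at (385,182), the probe handle near (373,172) and the plug at (405,172). In the scene view the probe is at (380,207) and the plug at (415,230).

```bash
python3 - <<'E'
from h import *
c=arm.get_calibration('top'); z=np.load('top.npz'); im,d=z['im'],z['d']
hsv=cv2.cvtColor(im,cv2.COLOR_RGB2HSV)
def blobs(m,x0,y0,x1,y1,amin):
    mm=np.zeros_like(m); mm[y0:y1,x0:x1]=m[y0:y1,x0:x1]
    cs,_=cv2.findContours(mm,cv2.RETR_EXTERNAL,cv2.CHAIN_APPROX_NONE)
    return [k for k in cs if cv2.contourArea(k)>amin]
P=[]
for k in blobs(((hsv[...,2]>205)&(hsv[...,1]<40)).astype(np.uint8)*255,160,160,295,215,100):
    r=cv2.minAreaRect(k); p=plane(c,*r[0],130); print('plate',r,p.round(1)); P.append(p)
    b=cv2.boxPoints(r); q=np.array([plane(c,*x,130) for x in b]); print(' side',np.linalg.norm(q[0]-q[1]),np.linalg.norm(q[1]-q[2]))
# heights by depth
for u,v in[(195,177),(252,200),(390,185),(405,170),(373,172),(404,176)]: print(u,v,dep(c,u,v,d[v,u]).round(1))
red=((hsv[...,1]>150)&((hsv[...,0]<8)|(hsv[...,0]>172))).astype(np.uint8)*255
for k in blobs(red,380,155,430,200,5): print('red',cv2.boundingRect(k))
pts=np.array([dep(c,u,v,d[v,u]) for v in range(150,205) for u in range(345,425)])
uv=[(u,v) for v in range(150,205) for u in range(345,425)]
s=np.array([p for p in pts if 70<p[2]<79]);r=cv2.minAreaRect(s[:,:2].astype(np.float32));print('stand',len(s),r)
s=pts[pts[:,2]>105]
for lo,hi in((105,127),(127,200)):
    s=pts[(pts[:,2]>lo)&(pts[:,2]<hi)];print(lo,s.round(0).tolist())
for n,u,v,h in(('bowl',212,263,35),('tin1',304,241,34),('tin2',477,156,34),('beaker',364,123,61)):print(n,plane(c,u,v,h).round(0))
o=arm.get_obs();print(o['eef_pos'],o['tcp_rot'],o['wrist_force'])
E
```

```text
plate ((251.0, 184.0), (18.0, 20.0), 90.0) [536.6 110.5 130. ]
 side 46.964900190140526 43.107506661123544
plate ((200.0, 183.5), (19.0, 20.0), 90.0) [545.7 230.  130. ]
 side 47.49348335027513 45.71522831954385
195 177 [562.2 241.8 130. ]
252 200 [500.5 110.9 120.1]
390 185 [ 525.7 -223.2   73.6]
405 170 [ 548.8 -253.3  122.2]
373 172 [ 537.4 -170.2  166.1]
404 176 [ 541.9 -256.3   91.7]
red (399, 167, 11, 11)
stand 1239 ((546.8111572265625, -215.67669677734375), (61.02467346191406, 151.6381378173828), 3.4783318042755127)
105 [[556.0, -256.0, 123.0], [557.0, -260.0, 119.0], [555.0, -252.0, 119.0], [553.0, -254.0, 123.0], [553.0, -256.0, 124.0], [554.0, -259.0, 121.0], [553.0, -261.0, 121.0], [553.0, -264.0, 121.0], [552.0, -251.0, 121.0], [551.0, -253.0, 122.0], [552.0, -256.0, 120.0], [552.0, -259.0, 117.0], [552.0, -261.0, 119.0], [551.0, -263.0, 123.0], [550.0, -249.0, 119.0], [548.0, -250.0, 125.0], [549.0, -253.0, 122.0], [549.0, -256.0, 121.0], [549.0, -258.0, 121.0], [549.0, -261.0, 121.0], [548.0, -263.0, 123.0], [548.0, -250.0, 115.0], [546.0, -251.0, 122.0], [547.0, -253.0
[... 2550 characters left out ...]
 135.0], [540.0, -166.0, 129.0], [538.0, -167.0, 138.0], [537.0, -169.0, 141.0], [536.0, -171.0, 145.0], [535.0, -173.0, 146.0], [536.0, -175.0, 143.0], [536.0, -178.0, 144.0], [538.0, -168.0, 127.0], [537.0, -170.0, 133.0], [537.0, -172.0, 132.0], [535.0, -174.0, 137.0], [536.0, -177.0, 132.0], [526.0, -234.0, 158.0], [535.0, -172.0, 130.0], [535.0, -175.0, 128.0]]
bowl [366. 228.  35.]
tin1 [406.  -3.  34.]
tin2 [ 598. -468.   34.]
beaker [ 697. -175.   61.]
[ 169.1499419  -548.96368092  230.46259973] [[ 9.55703178e-01  2.94332010e-01 -3.21811299e-04]
 [ 2.94332108e-01 -9.55701559e-01  1.77218258e-03]
 [ 2.14054500e-04 -1.78839992e-03 -9.99998378e-01]] [ 0.75073568 -0.31761138  0.77225369]
```

{"api": "apply_moves", "payload": {"motion": [[3.4,3.4,0.7,0,0,7.3],[3.4,3.4,0.7,0,0,7.3],[3.4,3.4,0.7,0,0,7.3],[3.4,3.4,0.7,0,0,7.3],[3.4,3.4,0.7,0,0,7.3],[3.4,3.4,0.7,0,0,7.3],[3.4,3.4,0.7,0,0,7.3],[3.4,3.4,0.7,0,0,7.3],[3.4,3.4,0.7,0,0,7.3],[0,0,0,0,0,7.3]], "jaw": 8.5}}

```text
t: 1.1
eef_pos: [478.8, -239.3, 294.7]
tcp_rot: [[-0.015, 1.0, 0.002], [1.0, 0.015, 0.001], [0.001, 0.002, -1.0]]
wrist_force: [0.1, -0.9, -0.1]
gripper_width: 0.993
grasp_force: 0.0
```

```bash
python3 - <<'E'
from h import *
o=arm.get_obs();print(o['t'],o['eef_pos'],o['tcp_rot'].round(4),o['joint_pos'])
c,im,d=grab('wrist'); save('w1',im); np.savez('w1',im=im,d=d)
R,t=rt(c); print('cam',-R.T@t,R[2]); np.save('w1c',c,allow_pickle=True)
E
```

```text
1.1 [ 478.76630333 -239.34469889  294.69880057] [[-0.0149  0.9999  0.0021]
 [ 0.9999  0.0149  0.0012]
 [ 0.0012  0.0022 -1.    ]] [-0.58340923  0.28631897  0.11477402  1.3981397   0.00220342  0.97253469]
cam [ 478.22589582 -160.11866921  438.21883576] [ 0.00696481 -0.30824459 -0.95128164]
```

View pics/w1.png

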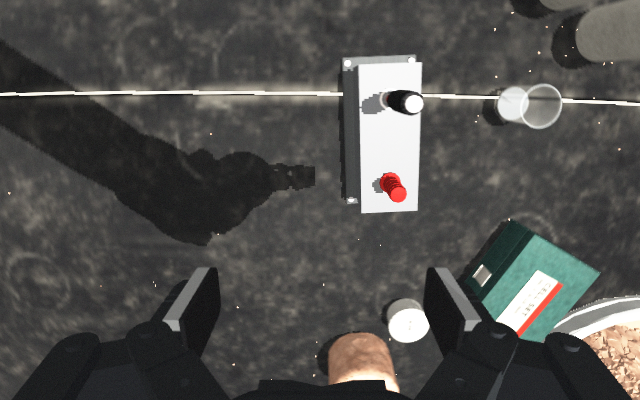

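The wrist view shows the probe's top at about (414,103), the plug's top at (398,194) and both fingers at the bottom.

```bash
python3 - <<'E'
from h import *
c=np.load('w1c.npy',allow_pickle=True).item(); z=np.load('w1.npz'); im,d=z['im'],z['d']
pts=np.array([dep(c,u,v,d[v,u]) for v in range(60,215) for u in range(345,435)])
for n,lo,hi in(('probe',166,180),('plug',117,128)):
    s=pts[(pts[:,2]>lo)&(pts[:,2]<hi)]
    if n=='plug': s=s[s[:,1]<-220]
    print(n,len(s),s.min(0),s.max(0),cv2.minEnclosingCircle(s[:,:2].astype(np.float32)))
s=pts[(pts[:,2]>70)&(pts[:,2]<79)];print(cv2.minAreaRect(s[:,:2].astype(np.float32)))
print(plane(c,414,103,172),plane(c,398,194,122))
E
```

```text
probe 306 [ 538.19528471 -180.61278122  166.00480405] [ 553.43257836 -164.78097847  173.38984249] ((546.267822265625, -172.64129638671875), 8.075407981872559)
plug 243 [ 542.9072671  -263.48669014  117.11127475] [ 558.8114948  -247.8164711   123.34418589] ((550.920166015625, -255.9849853515625), 8.266982078552246)
((548.8165283203125, -214.1207275390625), (60.86011505126953, 150.85311889648438), 3.3674473762512207)
[ 545.51701288 -171.6763575   172.        ] [ 550.63479861 -255.28586468  122.        ]
```

{"api": "apply_moves", "payload": {"motion": [[1.6,1.6,-0.5,0,0,0],[1.7,1.7,-1,0,0,0],[1.7,1.7,-1.5,0,0,0],[1.7,1.6,-2,0,0,0],[0,0,-2,0,0,0],[0,0,-2,0,0,0],[0,0,-0.5,0,0,0],[0,0,0,0,0,0],[0,0,0,0,0,0],[0,0,0,0,0,0]]}}

```text
t: 2.15
eef_pos: [542.9, -178.2, 200.6]
tcp_rot: [[-0.001, 1.0, 0.002], [1.0, 0.001, -0.001], [-0.001, 0.002, -1.0]]
wrist_force: [0.7, 0.6, 0.1]
gripper_width: 0.993
grasp_force: 0.0
```

{"api": "apply_moves", "payload": {"motion": [[0.15,0.25,-1,0,0,0],[0.15,0.25,-1.5,0,0,0],[0,0,-1.5,0,0,0],[0,0,-1.5,0,0,0],[0,0,-1.5,0,0,0],[0,0,-0.5,0,0,0],[0,0,0,0,0,0],[0,0,0,0,0,0],[0,0,0,0,0,0],[0,0,0,0,0,0]]}}

```text
t: 3.15
eef_pos: [545.9, -172.8, 125.1]
tcp_rot: [[-0.002, 1.0, 0.002], [1.0, 0.002, -0.001], [-0.001, 0.002, -1.0]]
wrist_force: [0.3, -0.4, -0.4]
gripper_width: 0.996
grasp_force: 0.0
```

{"api": "apply_moves", "payload": {"motion": [[0,0,0,0,0,0],[0,0,0,0,0,0],[0,0,0,0,0,0],[0,0,0,0,0,0],[0,0,0,0,0,0],[0,0,0,0,0,0],[0,0,0,0,0,0],[0,0,0,0,0,0],[0,0,0,0,0,0],[0,0,0,0,0,0]], "jaw": 0.5}}

```text
t: 4.15
eef_pos: [545.3, -172.6, 124.4]
tcp_rot: [[-0.002, 1.0, 0.0], [1.0, 0.002, -0.0], [-0.0, 0.0, -1.0]]
wrist_force: [0.5, -0.7, 2.1]
gripper_width: 0.193
grasp_force: 58.4
```

{"api": "apply_moves", "payload": {"motion": [[0,0,1.5,0,0,0],[0,0,3,0,0,0],[0,0,3.5,0,0,0],[0,0,3.5,0,0,0],[0,2,2.5,0,0,0],[0,4,1.5,0,0,0],[0,5,0,0,0,0],[0,5,0,0,0,0],[-0.3,4,0,0,0,0],[-0.3,2,0,0,0,0]]}}

```text
t: 5.15
eef_pos: [538.6, 50.7, 279.0]
tcp_rot: [[-0.005, 1.0, -0.001], [1.0, 0.005, 0.001], [0.001, -0.001, -1.0]]
wrist_force: [1.1, -0.5, -1.1]
gripper_width: 0.195
grasp_force: 58.9
```

```bash
python3 - <<'E'
from h import *
arm.grab_frame('top'); arm.grab_frame('top') # settle 0.1 s
o=arm.get_obs();print(o['t'],o['eef_pos'],o['tcp_rot'].round(4),o['gripper_width'],o['grasp_force'])
c,im,d=grab('wrist'); save('w2',im); np.savez('w2',im=im,d=d); np.save('w2c',c,allow_pickle=True)
hsv=cv2.cvtColor(im,cv2.COLOR_RGB2HSV)
# bright plate at z~130
uv=np.stack(np.meshgrid(np.arange(640),np.arange(400)),-1)
R,t=rt(c); p=cv2.undistortPoints(uv.reshape(-1,1,2).astype(float),K(c),np.array(c['dist_coeffs']))[:,0]
P=(np.c_[p,np.ones(len(p))]*d.reshape(-1,1)-t)@R; P=P.reshape(400,640,3)
m=((P[...,2]>125.5)&(P[...,2]<136)&(P[...,1]>60)&(P[...,1]<270)).astype(np.uint8)*255
for k in cv2.findContours(m,cv2.RETR_EXTERNAL,cv2.CHAIN_APPROX_NONE)[0]:
    if cv2.contourArea(k)<200: continue
    q=np.array([plane(c,*x[0],130)[:2] for x in k]).astype(np.float32)
    x,y,w,h=cv2.boundingRect(k); s=P[y:y+h,x:x+w]; low=s[(s[...,2]<110)&(s[...,2]>0)]
    print(cv2.boundingRect(k),cv2.minAreaRect(q),'z',np.median(P[m>0][:,2]))
E
```

```text
5.25 [538.4652298   50.2049795  279.01530971] [[-6.5e-03  1.0e+00 -9.0e-04]
 [ 1.0e+00  6.5e-03  8.0e-04]
 [ 8.0e-04 -9.0e-04 -1.0e+00]] 0.19421262987276633 58.92625629901886
(290, 78, 61, 61) ((537.2314453125, 111.16325378417969), (43.8862419128418, 44.3438720703125), 85.95526123046875) z 130.8255431848395
```

View pics/w2.png

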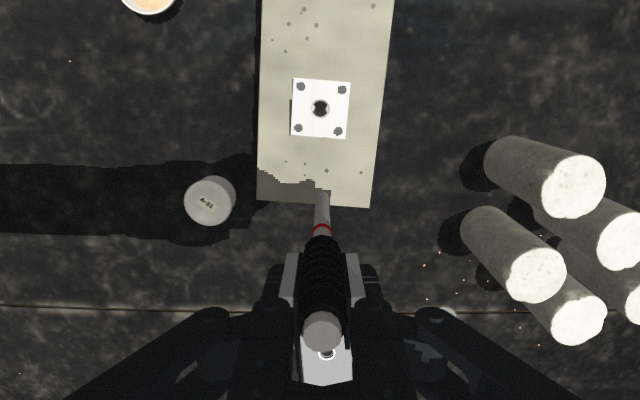

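The wrist view shows the pocket mouth at about (320,107) and the held probe, its red ring at (321,230) and its tip near (323,190).

```bash
python3 - <<'E'
from h import *
c=np.load('w2c.npy',allow_pickle=True).item(); z=np.load('w2.npz'); im,d=z['im'],z['d']
g=cv2.cvtColor(im,cv2.COLOR_RGB2GRAY)
print(g[98:118,310:332])
for v in range(186,232,4): 
    r=[(u) for u in range(300,345) if 0<d[v,u]<295 ]
    print(v,(min(r),max(r),np.median(d[v,r])) if r else None, dep(c,(min(r)+max(r))/2,v,np.median(d[v,r])+4).round(1) if r else '')
E
```

```text
[[248 247 247 248 248 248 248 248 246 246 243 245 247 249 249 250 250 251
  251 251 250 250]
 [247 247 247 248 247 244 237 230 226 218 214 216 224 234 243 249 250 250
  251 251 250 250]
 [248 247 247 245 238 205 200 180 166 153 159 162 162 187 192 232 247 250
  251 250 250 250]
 [248 247 246 233 216 164 147 116  86  74  71  85 101 131 129 184 227 247
  250 251 250 250]
 [248 247 235 218 183 129  77  56  55  50  53  50  49  58 105 154 175 227
  249 250 250 250]
 [247 241 224 189 117  59  48  48  52  49  51  48  52  52  48  89 131 167
  241 249 250 250]
 [247 232 208 181  85  51  52  48  49  47  51  53  51  49  50  50  78 160
  208 248 250 250]
 [244 225 221 216 124  59  48  49  52  51  50  51  54  44  49  53  77 175
  184 240 249 250]
 [236 225 235 230 184  83  52  52  52  50  49  48  51  50  54  57 134 191
  188 229 249 250]
 [234 222 238 233 207  96  54  49  49  51  54  49  51  54  51  86 174 211
  191 218 249 250]
 [234 223 236 229 194  90  53  54  52  47  48  52  51  49  51 115 190 224
  195 196 248 249]
 [233 227 231 218 156  73  52  50  53  52  50  52  51  52  55 121 184 221
  2
[... 659 characters left out ...]
49 250]
 [247 247 247 246 243 237 233 227 220 209 206 208 212 218 222 240 247 250
  250 249 250 250]]
186 None 
190 None 
194 (316, 327, np.float32(255.21593)) [539.3  53.9 174.5]
198 (315, 328, np.float32(246.72578)) [539.3  53.8 183.5]
202 (315, 328, np.float32(237.9717)) [539.3  53.8 192.7]
206 (315, 328, np.float32(229.43373)) [539.3  54.1 201.6]
210 (314, 329, np.float32(223.10376)) [539.3  53.7 208.4]
214 (314, 329, np.float32(215.55319)) [539.3  53.9 216.2]
218 (314, 329, np.float32(208.96521)) [539.3  53.9 223.2]
222 (314, 329, np.float32(202.57887)) [539.3  54.  229.8]
226 (313, 330, np.float32(195.52429)) [539.4  54.5 237.1]
230 (313, 330, np.float32(191.44348)) [539.4  54.  241.6]
```

{"api": "apply_moves", "payload": {"motion": [[-0.05,1.5,0,0,0,0],[-0.05,2,0,0,0,0],[-0.05,1.6,-0.3,0,0,0],[-0.05,1,-0.5,0,0,0],[0,0,-0.7,0,0,0],[0,0,-0.7,0,0,0],[0,0,-0.3,0,0,0],[0,0,0,0,0,0],[0,0,0,0,0,0],[0,0,0,0,0,0]]}}

```text
t: 6.3
eef_pos: [537.5, 108.1, 254.7]
tcp_rot: [[-0.002, 1.0, 0.001], [1.0, 0.002, -0.0], [-0.0, 0.001, -1.0]]
wrist_force: [1.2, 0.1, -1.4]
gripper_width: 0.194
grasp_force: 58.9
```

```bash
python3 - <<'E'
from h import *
o=arm.get_obs();print(o['t'],o['eef_pos'],o['wrist_force'])
c,im,d=grab('wrist'); s=im[120:270,220:420]; save('w3',cv2.resize(s,None,fx=4,fy=4,interpolation=cv2.INTER_CUBIC))
E
```

```text
6.3 [537.52154916 108.13734469 254.65877895] [ 1.20661341  0.13760441 -1.37497145]
```

View pics/w3.png

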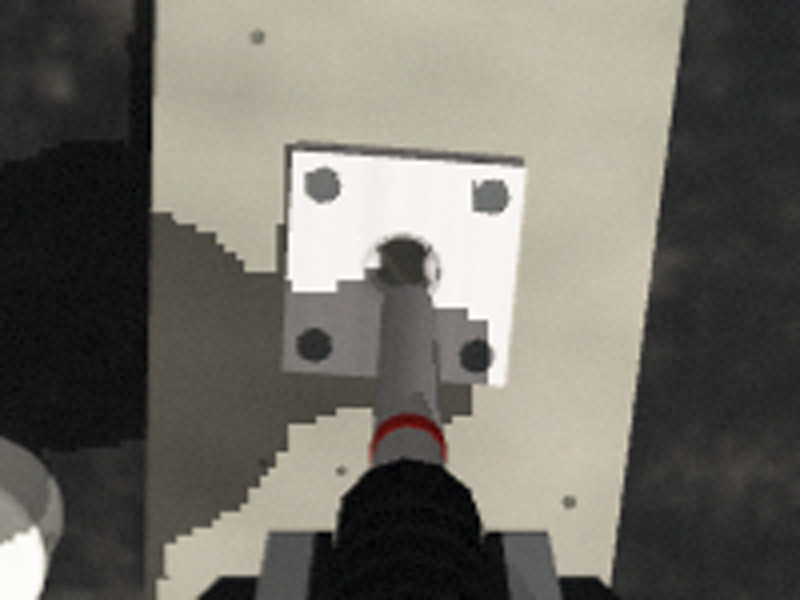

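The tip is about 3 mm to −y of the mouth's centre; the stem is upright.

{"api": "apply_moves", "payload": {"motion": [[-0.05,0.3,0,0,0,0],[0,0,-0.5,0,0,0],[0,0,-0.5,0,0,0],[0,0,-0.5,0,0,0],[0,0,-0.5,0,0,0],[0,0,-0.5,0,0,0],[0,0,-0.5,0,0,0],[0,0,-0.5,0,0,0],[0,0,-0.4,0,0,0],[0,0,0,0,0,0]]}}

```text
t: 7.35
eef_pos: [536.4, 111.7, 214.4]
tcp_rot: [[-0.002, 1.0, -0.001], [1.0, 0.002, 0.001], [0.001, -0.001, -1.0]]
wrist_force: [0.8, 1.4, -3.3]
gripper_width: 0.195
grasp_force: 58.9
```

{"api": "apply_moves", "payload": {"motion": [[0,0,-0.15,0,0,0],[0,0,-0.15,0,0,0],[0,0,-0.15,0,0,0],[0,0,-0.15,0,0,0],[0,0,-0.15,0,0,0],[0,0,-0.15,0,0,0],[0,0,-0.15,0,0,0],[0,0,0,0,0,0],[0,0,0,0,0,0],[0,0,0,0,0,0]]}}

```text
t: 8.35
eef_pos: [536.5, 111.3, 204.0]
tcp_rot: [[-0.002, 1.0, -0.001], [1.0, 0.002, -0.0], [-0.0, -0.001, -1.0]]
wrist_force: [-0.1, 0.8, -3.2]
gripper_width: 0.196
grasp_force: 58.8
```

{"api": "apply_moves", "payload": {"motion": [[0,0,-0.15,0,0,0],[0,0,-0.15,0,0,0],[0,0,-0.15,0,0,0],[0,0,-0.15,0,0,0],[0,0,-0.15,0,0,0],[0,0,-0.15,0,0,0],[0,0,-0.15,0,0,0],[0,0,-0.15,0,0,0],[0,0,0,0,0,0],[0,0,0,0,0,0]]}}

```text
t: 9.35
eef_pos: [536.6, 111.3, 192.0]
tcp_rot: [[-0.002, 1.0, -0.001], [1.0, 0.002, -0.0], [-0.0, -0.001, -1.0]]
wrist_force: [-0.2, 1.2, -2.7]
gripper_width: 0.194
grasp_force: 58.9
```

{"api": "apply_moves", "payload": {"motion": [[0,0,-0.12,0,0,0],[0,0,-0.12,0,0,0],[0,0,-0.12,0,0,0],[0,0,-0.12,0,0,0],[0,0,-0.12,0,0,0],[0,0,-0.12,0,0,0],[0,0,-0.12,0,0,0],[0,0,0,0,0,0],[0,0,0,0,0,0],[0,0,0,0,0,0]]}}

```text
t: 10.35
eef_pos: [536.6, 111.5, 183.8]
tcp_rot: [[-0.002, 1.0, -0.001], [1.0, 0.002, 0.0], [0.0, -0.001, -1.0]]
wrist_force: [-0.0, 2.6, -2.9]
gripper_width: 0.193
grasp_force: 58.8
```

{"api": "apply_moves", "payload": {"motion": [[0,0,-0.2,0,0,0],[0,0,-0.2,0,0,0],[0,0,-0.2,0,0,0],[0,0,-0.2,0,0,0],[0,0,-0.2,0,0,0],[0,0,-0.2,0,0,0],[0,0,-0.1,0,0,0],[0,0,0,0,0,0],[0,0,0,0,0,0],[0,0,0,0,0,0]]}}

```text
t: 11.35
eef_pos: [536.6, 111.4, 170.9]
tcp_rot: [[-0.002, 1.0, -0.001], [1.0, 0.002, -0.0], [-0.0, -0.001, -1.0]]
wrist_force: [0.0, 1.1, -2.5]
gripper_width: 0.192
grasp_force: 59.0
```

```bash
python3 - <<'E'
from h import *
o=arm.get_obs();print(o['t'],o['eef_pos'],o['wrist_force'])
c,im,d=grab('wrist'); s=im[150:300,220:420]; save('w4',cv2.resize(s,None,fx=4,fy=4,interpolation=cv2.INTER_CUBIC))
E
```

```text
11.35 [536.63704176 111.39699772 170.93717028] [ 0.02517089  1.1300902  -2.47917792]
```

View pics/w4.png

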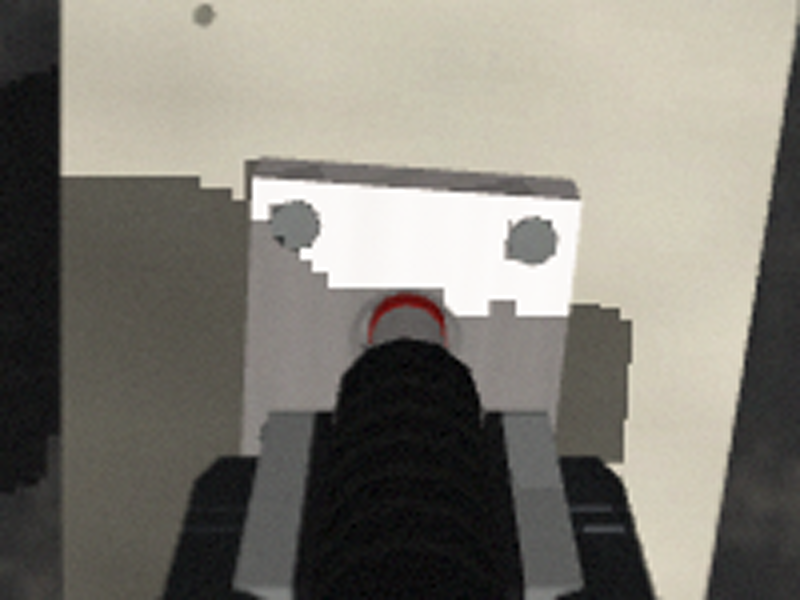

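The ring is just at the rim with the tip at about 56 mm, so this pocket is clear. I'll creep on to the floor.

{"api": "apply_moves", "payload": {"motion": [[0,0,-0.08,0,0,0],[0,0,-0.08,0,0,0],[0,0,-0.08,0,0,0],[0,0,-0.08,0,0,0],[0,0,-0.08,0,0,0],[0,0,0,0,0,0],[0,0,0,0,0,0],[0,0,0,0,0,0],[0,0,0,0,0,0],[0,0,0,0,0,0]]}}

```text
t: 12.4
eef_pos: [536.7, 111.5, 167.2]
tcp_rot: [[-0.002, 1.0, -0.0], [1.0, 0.002, 0.0], [0.0, -0.0, -1.0]]
wrist_force: [-0.4, 2.2, -2.2]
gripper_width: 0.194
grasp_force: 58.9
```

{"api": "apply_moves", "payload": {"motion": [[0,0,-0.05,0,0,0],[0,0,-0.05,0,0,0],[0,0,-0.05,0,0,0],[0,0,-0.05,0,0,0],[0,0,0,0,0,0],[0,0,0,0,0,0],[0,0,0,0,0,0],[0,0,0,0,0,0],[0,0,0,0,0,0],[0,0,0,0,0,0]]}}

```text
t: 13.4
eef_pos: [536.8, 111.4, 165.4]
tcp_rot: [[-0.002, 1.0, 0.0], [1.0, 0.002, -0.0], [-0.0, 0.0, -1.0]]
wrist_force: [-2.4, 2.1, -0.8]
gripper_width: 0.195
grasp_force: 59.2
```

{"api": "apply_moves", "payload": {"motion": [[0,0,-0.05,0,0,0],[0,0,-0.05,0,0,0],[0,0,-0.05,0,0,0],[0,0,-0.05,0,0,0],[0,0,0,0,0,0],[0,0,0,0,0,0],[0,0,0,0,0,0],[0,0,0,0,0,0],[0,0,0,0,0,0],[0,0,0,0,0,0]]}}

```text
t: 14.4
eef_pos: [536.7, 111.4, 163.2]
tcp_rot: [[-0.002, 1.0, -0.0], [1.0, 0.002, -0.0], [-0.0, -0.0, -1.0]]
wrist_force: [-0.8, 1.7, -2.8]
gripper_width: 0.194
grasp_force: 59.2
```

{"api": "apply_moves", "payload": {"motion": [[0,0,-0.05,0,0,0],[0,0,-0.05,0,0,0],[0,0,-0.05,0,0,0],[0,0,-0.05,0,0,0],[0,0,0,0,0,0],[0,0,0,0,0,0],[0,0,0,0,0,0],[0,0,0,0,0,0],[0,0,0,0,0,0],[0,0,0,0,0,0]]}}

```text
t: 15.4
eef_pos: [536.7, 111.5, 161.4]
tcp_rot: [[-0.002, 1.0, -0.0], [1.0, 0.002, 0.0], [0.0, -0.0, -1.0]]
wrist_force: [-2.2, 1.8, -1.1]
gripper_width: 0.194
grasp_force: 59.2
```

{"api": "apply_moves", "payload": {"motion": [[0,0,-0.05,0,0,0],[0,0,-0.05,0,0,0],[0,0,-0.05,0,0,0],[0,0,0,0,0,0],[0,0,0,0,0,0],[0,0,0,0,0,0],[0,0,0,0,0,0],[0,0,0,0,0,0],[0,0,0,0,0,0],[0,0,0,0,0,0]]}}

```text
t: 16.4
eef_pos: [536.7, 111.4, 159.8]
tcp_rot: [[-0.002, 1.0, -0.0], [1.0, 0.002, -0.0], [-0.0, -0.0, -1.0]]
wrist_force: [-0.5, 1.6, -2.5]
gripper_width: 0.195
grasp_force: 59.2
```

{"api": "apply_moves", "payload": {"motion": [[0,0,-0.05,0,0,0],[0,0,-0.05,0,0,0],[0,0,-0.05,0,0,0],[0,0,0,0,0,0],[0,0,0,0,0,0],[0,0,0,0,0,0],[0,0,0,0,0,0],[0,0,0,0,0,0],[0,0,0,0,0,0],[0,0,0,0,0,0]]}}

```text
t: 17.4
eef_pos: [536.9, 111.5, 159.3]
tcp_rot: [[-0.002, 1.0, 0.001], [1.0, 0.002, 0.0], [0.0, 0.001, -1.0]]
wrist_force: [-3.1, 0.5, 5.3]
gripper_width: 0.192
grasp_force: 59.7
```

{"api": "apply_moves", "payload": {"motion": [[0,0,-0.04,0,0,0],[0,0,-0.04,0,0,0],[0,0,0,0,0,0],[0,0,0,0,0,0],[0,0,0,0,0,0],[0,0,0,0,0,0],[0,0,0,0,0,0],[0,0,0,0,0,0],[0,0,0,0,0,0],[0,0,0,0,0,0]]}}

```text
t: 18.4
eef_pos: [537.0, 111.5, 159.1]
tcp_rot: [[-0.002, 1.0, 0.002], [1.0, 0.002, 0.0], [0.0, 0.002, -1.0]]
wrist_force: [-5.2, 2.0, 8.5]
gripper_width: 0.198
grasp_force: 60.2
```

{"api": "apply_moves", "payload": {"motion": [[0,0,-0.04,0,0,0],[0,0,-0.04,0,0,0],[0,0,-0.04,0,0,0],[0,0,0,0,0,0],[0,0,0,0,0,0],[0,0,0,0,0,0],[0,0,0,0,0,0],[0,0,0,0,0,0],[0,0,0,0,0,0],[0,0,0,0,0,0]]}}

```text
t: 19.4
eef_pos: [537.1, 111.5, 158.9]
tcp_rot: [[-0.002, 1.0, 0.002], [1.0, 0.002, 0.0], [0.0, 0.002, -1.0]]
wrist_force: [-6.9, 0.2, 14.1]
gripper_width: 0.196
grasp_force: 60.8
```

{"api": "apply_moves", "payload": {"motion": [[0,0,0,0,0,0],[0,0,0,0,0,0],[0,0,0,0,0,0],[0,0,0,0,0,0],[0,0,0,0,0,0],[0,0,0,0,0,0],[0,0,0,0,0,0],[0,0,1,0,0,0],[0,0,3,0,0,0],[0,0,4,0,0,0]], "jaw": 8.5}}

```text
t: 20.4
eef_pos: [535.2, 111.3, 236.1]
tcp_rot: [[-0.002, 1.0, -0.004], [1.0, 0.002, -0.0], [-0.0, -0.004, -1.0]]
wrist_force: [1.7, 0.1, 0.1]
gripper_width: 1.0
grasp_force: 0.0
```

{"api": "apply_moves", "payload": {"motion": [[0,-1,2,0,0,0],[0.1,-3,0,0,0,0],[0.2,-4.5,0,0,0,0],[0.2,-4.5,0,0,0,0],[0.2,-4.5,0,0,0,0],[0.2,-4.5,0,0,0,0],[0.2,-4.5,0,0,0,0],[0.2,-4.5,0,0,0,0],[0.1,-4,-2,0,0,0],[0,-1.7,-3,0,0,0]]}}

```text
t: 21.4
eef_pos: [552.2, -260.4, 208.6]
tcp_rot: [[0.002, 1.0, 0.005], [1.0, -0.002, -0.004], [-0.004, 0.005, -1.0]]
wrist_force: [0.3, 0.5, -0.4]
gripper_width: 0.994
grasp_force: 0.0
```

{"api": "apply_moves", "payload": {"motion": [[0,0,-2,0,0,0],[0,0,-2,0,0,0],[0,0,-2,0,0,0],[0,0,-1,0,0,0],[0,0,0,0,0,0],[0,0,0,0,0,0],[0,0,0,0,0,0],[0,0,0,0,0,0],[0,0,0,0,0,0],[0,0,0,0,0,0]]}}

```text
t: 22.4
eef_pos: [551.0, -255.7, 136.9]
tcp_rot: [[-0.002, 1.0, 0.001], [1.0, 0.002, -0.0], [-0.0, 0.001, -1.0]]
wrist_force: [-0.9, 0.2, 0.4]
gripper_width: 0.99
grasp_force: 0.0
```

{"api": "apply_moves", "payload": {"motion": [[-0.05,0,-1,0,0,0],[0,0,-1.3,0,0,0],[0,0,-1.3,0,0,0],[0,0,-0.9,0,0,0],[0,0,-0.4,0,0,0],[0,0,0,0,0,0],[0,0,0,0,0,0],[0,0,0,0,0,0],[0,0,0,0,0,0],[0,0,0,0,0,0]]}}

```text
t: 23.4
eef_pos: [550.6, -255.7, 87.9]
tcp_rot: [[-0.002, 1.0, 0.001], [1.0, 0.002, -0.0], [-0.0, 0.001, -1.0]]
wrist_force: [-0.4, -0.2, 0.1]
gripper_width: 0.991
grasp_force: 0.0
```

{"api": "apply_moves", "payload": {"motion": [[0,0,0,0,0,0],[0,0,0,0,0,0],[0,0,0,0,0,0],[0,0,0,0,0,0],[0,0,0,0,0,0],[0,0,0,0,0,0],[0,0,0,0,0,0],[0,0,0,0,0,0],[0,0,0,0,0,0],[0,0,0,0,0,0]], "jaw": 0.5}}

```text
t: 24.4
eef_pos: [550.4, -255.6, 87.6]
tcp_rot: [[-0.002, 1.0, 0.0], [1.0, 0.002, -0.0], [-0.0, 0.0, -1.0]]
wrist_force: [-0.3, -0.8, 1.3]
gripper_width: 0.17
grasp_force: 58.4
```

{"api": "apply_moves", "payload": {"motion": [[0,0,1.5,0,0,0],[0,0,3,0,0,0],[0,0,4,0,0,0],[0,1,4,0,0,0],[0,3,4,0,0,0],[0,4,3,0,0,0],[0,4.5,1,0,0,0],[0,4.5,0,0,0,0],[0,4.5,0,0,0,0],[0,4.5,0,0,0,0]]}}

```text
t: 25.4
eef_pos: [549.9, 6.1, 292.4]
tcp_rot: [[-0.002, 1.0, -0.0], [1.0, 0.002, 0.0], [0.0, -0.0, -1.0]]
wrist_force: [1.3, -0.0, -0.8]
gripper_width: 0.168
grasp_force: 58.9
```

{"api": "apply_moves", "payload": {"motion": [[0,4.5,0,0,0,0],[0,4.5,0,0,0,0],[0,4,0,0,0,0],[0,2.5,0,0,0,0],[-0.5,1,0,0,0,0],[0,0,0,0,0,0],[0,0,0,0,0,0],[0,0,0,0,0,0],[0,0,0,0,0,0],[0,0,0,0,0,0]]}}

```text
t: 26.4
eef_pos: [545.5, 168.5, 292.5]
tcp_rot: [[-0.001, 1.0, 0.0], [1.0, 0.001, -0.0], [-0.0, 0.0, -1.0]]
wrist_force: [1.3, 0.2, -0.1]
gripper_width: 0.168
grasp_force: 58.9
```

```bash
python3 - <<'E'
from h import *
o=arm.get_obs();print(o['t'],o['eef_pos'],o['tcp_rot'].round(4),o['gripper_width'],o['grasp_force'])
c,im,d=grab('wrist'); save('w5',im); np.savez('w5',im=im,d=d); np.save('w5c',c,allow_pickle=True)
uv=np.stack(np.meshgrid(np.arange(640),np.arange(400)),-1)
R,t=rt(c); p=cv2.undistortPoints(uv.reshape(-1,1,2).astype(float),K(c),np.array(c['dist_coeffs']))[:,0]
P=(np.c_[p,np.ones(len(p))]*d.reshape(-1,1)-t)@R; P=P.reshape(400,640,3)
m=((P[...,2]>125.5)&(P[...,2]<136)&(P[...,1]>180)&(P[...,1]<290)).astype(np.uint8)*255
for k in cv2.findContours(m,cv2.RETR_EXTERNAL,cv2.CHAIN_APPROX_NONE)[0]:
    if cv2.contourArea(k)<200: continue
    q=np.array([plane(c,*x[0],130)[:2] for x in k]).astype(np.float32)
    print(cv2.boundingRect(k),cv2.minAreaRect(q))
h=cv2.cvtColor(im,cv2.COLOR_RGB2HSV); r=((h[...,1]>150)&((h[...,0]<8)|(h[...,0]>172))&(d>0)&(d<300))
print('red',P[r].min(0),P[r].max(0))
E
```

```text
26.4 [545.46893637 168.52200385 292.51468069] [[-6.e-04  1.e+00  2.e-04]
 [ 1.e+00  6.e-04 -1.e-04]
 [-1.e-04  2.e-04 -1.e+00]] 0.16780842540537852 58.907076716423035
(293, 76, 57, 58) ((545.7045288085938, 230.89138793945312), (43.91425323486328, 44.34964370727539), 85.84608459472656)
red [530.56086222 119.39129296 161.76534415] [555.54650231 179.61203533 328.9306137 ]
```

View pics/w5.png

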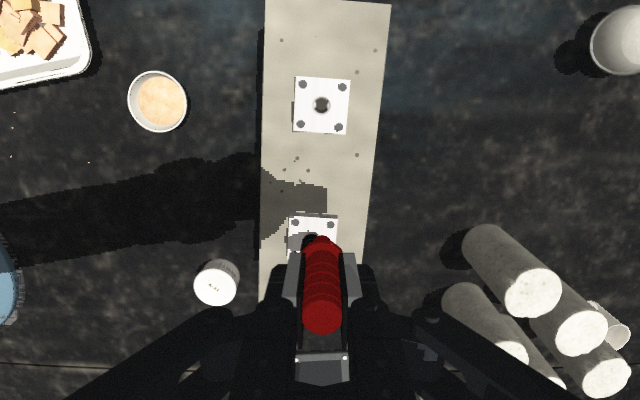

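The wrist view shows pocket 1 at pixel (321,105), the plug held, and the bowl and tin undisturbed; its measured centre (545.7, 230.9) agrees with the geometry.

{"api": "apply_moves", "payload": {"motion": [[0,1.2,0,0,0,0],[0,2,0,0,0,0],[0,2,-1,0,0,0],[0,1.05,-2,0,0,0],[0,0,-2.5,0,0,0],[0,0,-2.5,0,0,0],[0,0,-2,0,0,0],[0,0,-1,0,0,0],[0,0,0,0,0,0],[0,0,0,0,0,0]]}}

```text
t: 27.45
eef_pos: [545.6, 232.4, 183.2]
tcp_rot: [[-0.002, 1.0, 0.001], [1.0, 0.002, 0.0], [0.0, 0.001, -1.0]]
wrist_force: [0.8, -0.5, -0.3]
gripper_width: 0.169
grasp_force: 58.9
```

{"api": "apply_moves", "payload": {"motion": [[-0.02,-0.1,0,0,0,0],[0,0,-0.5,0,0,0],[0,0,-0.5,0,0,0],[0,0,-0.5,0,0,0],[0,0,-0.4,0,0,0],[0,0,-0.3,0,0,0],[0,0,-0.3,0,0,0],[0,0,0,0,0,0],[0,0,0,0,0,0],[0,0,0,0,0,0]]}}

```text
t: 28.45
eef_pos: [545.0, 231.0, 157.6]
tcp_rot: [[-0.002, 1.0, -0.0], [1.0, 0.002, 0.0], [0.0, -0.0, -1.0]]
wrist_force: [-0.8, 0.2, -1.2]
gripper_width: 0.168
grasp_force: 58.9
```

Down to the flange (TCP about 142.6).

{"api": "apply_moves", "payload": {"motion": [[0,0,-0.3,0,0,0],[0,0,-0.3,0,0,0],[0,0,-0.3,0,0,0],[0,0,-0.2,0,0,0],[0,0,-0.2,0,0,0],[0,0,-0.1,0,0,0],[0,0,-0.1,0,0,0],[0,0,0,0,0,0],[0,0,0,0,0,0],[0,0,0,0,0,0]]}}

```text
t: 29.45
eef_pos: [545.0, 230.7, 142.5]
tcp_rot: [[-0.002, 1.0, 0.0], [1.0, 0.002, -0.0], [-0.0, 0.0, -1.0]]
wrist_force: [-1.4, -3.4, 3.9]
gripper_width: 0.167
grasp_force: 59.4
```

{"api": "apply_moves", "payload": {"motion": [[0,0,-0.05,0,0,0],[0,0,-0.05,0,0,0],[0,0,-0.05,0,0,0],[0,0,0,0,0,0],[0,0,0,0,0,0],[0,0,0,0,0,0],[0,0,0,0,0,0],[0,0,0,0,0,0],[0,0,0,0,0,0],[0,0,0,0,0,0]]}}

```text
t: 30.45
eef_pos: [545.1, 230.8, 142.5]
tcp_rot: [[-0.002, 1.0, 0.001], [1.0, 0.002, -0.0], [-0.0, 0.001, -1.0]]
wrist_force: [-5.1, -4.3, 11.5]
gripper_width: 0.167
grasp_force: 60.4
```

{"api": "apply_moves", "payload": {"motion": [[0,0,0,0,0,0],[0,0,0,0,0,0],[0,0,0,0,0,0],[0,0,0,0,0,0],[0,0,0,0,0,0],[0,0,0,0,0,0],[0,0,0,0,0,0],[0,0,1,0,0,0],[0,0,3,0,0,0],[0,0,4,0,0,0]], "jaw": 8.5}}

```text
t: 31.45
eef_pos: [543.6, 230.5, 220.5]
tcp_rot: [[-0.002, 1.0, -0.004], [1.0, 0.002, -0.001], [-0.001, -0.004, -1.0]]
wrist_force: [0.0, -0.2, 0.2]
gripper_width: 0.996
grasp_force: 0.0
```

{"api": "apply_moves", "payload": {"motion": [[0,0,3,0,0,0],[0,-2,3,0,0,0],[0,-3,2,0,0,0],[0,-4,0,0,0,0],[0,-4,0,0,0,0],[0,-4,0,0,0,0],[0,-3,0,0,0,0],[0,0,0,0,0,0],[0,0,0,0,0,0],[0,0,0,0,0,0]]}}

```text
t: 32.45
eef_pos: [545.1, 31.8, 301.4]
tcp_rot: [[-0.003, 1.0, 0.001], [1.0, 0.003, 0.0], [0.0, 0.001, -1.0]]
wrist_force: [0.0, -0.0, -0.3]
gripper_width: 0.996
grasp_force: 0.0
```

```bash
python3 - <<'E'
from h import *
o=arm.get_obs();print(o['t'],o['eef_pos'],o['wrist_force'])
c,im,d=grab('wrist'); s=im[0:300,160:560]; save('w6',cv2.resize(s,None,fx=2,fy=2,interpolation=cv2.INTER_CUBIC))
uv=np.stack(np.meshgrid(np.arange(640),np.arange(400)),-1)
R,t=rt(c); p=cv2.undistortPoints(uv.reshape(-1,1,2).astype(float),K(c),np.array(c['dist_coeffs']))[:,0]
P=((np.c_[p,np.ones(len(p))]*d.reshape(-1,1)-t)@R)
for lo,hi,y0,y1 in((198,215,90,135),(170,185,205,255)):
    s=P[(P[:,2]>lo)&(P[:,2]<hi)&(P[:,1]>y0)&(P[:,1]<y1)&(abs(P[:,0]-541)<30)]
    if len(s): print(len(s),np.median(s,0),s.max(0),cv2.minEnclosingCircle(s[:,:2].astype(np.float32)))
E
```

```text
32.45 [545.13052443  31.78894482 301.35776512] [ 0.03865973 -0.02290777 -0.33067295]
610 [537.06280573 113.30574294 205.8956676 ] [545.54710738 122.37048904 208.98545832] ((536.7465209960938, 113.2746353149414), 9.142160415649414)
```

View pics/w6.png

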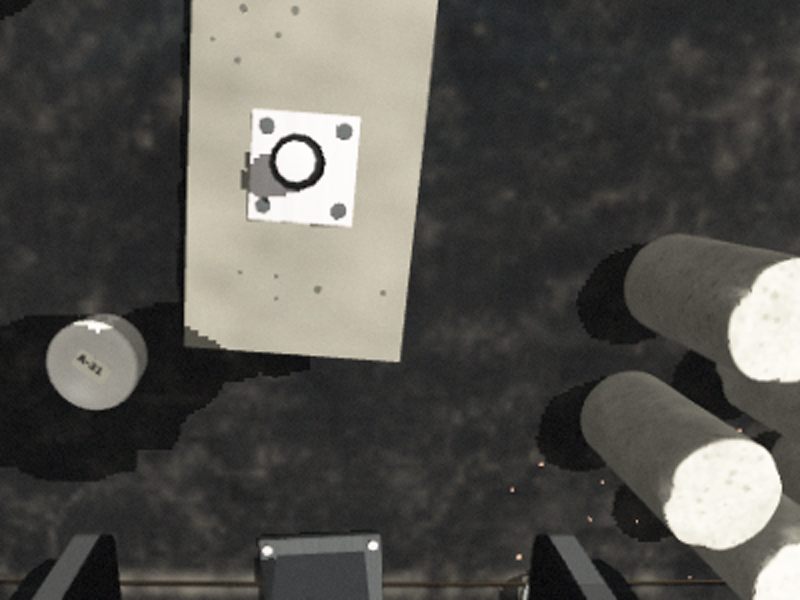

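The probe stands upright in its pocket (top at pixel (297,161) of the crop, z about 206 mm). I'll check the plug from the top camera.

```bash
python3 - <<'E'
from h import *
c,im,d=grab('top')
h=cv2.cvtColor(im,cv2.COLOR_RGB2HSV); r=((h[...,1]>150)&((h[...,0]<8)|(h[...,0]>172))); r[:,:165]=0; r[:,280:]=0; r[:150]=0; r[215:]=0
p=np.array([dep(c,u,v,d[v,u]) for v,u in zip(*np.nonzero(r))]); print(len(p),p.min(0),p.max(0))
s=p[p[:,2]>172]; print(cv2.minEnclosingCircle(s[:,:2].astype(np.float32)))
E
```

```text
Traceback (most recent call last):
ValueError: zero-size array to reduction operation minimum which has no identity
```

{"api": "apply_moves", "payload": {"motion": [[0,2,0,0,0,0],[0,3,0,0,0,0],[0,3,0,0,0,0],[0,2,0,0,0,0],[0,0,0,0,0,0],[0,0,0,0,0,0],[0,0,0,0,0,0],[0,0,0,0,0,0],[0,0,0,0,0,0],[0,0,0,0,0,0]]}}

```text
t: 33.55
eef_pos: [545.1, 130.4, 301.0]
tcp_rot: [[-0.001, 1.0, 0.0], [1.0, 0.001, -0.0], [-0.0, 0.0, -1.0]]
wrist_force: [0.8, -0.4, 0.1]
gripper_width: 0.994
grasp_force: 0.0
```

```bash
python3 - <<'E'
from h import *
c,im,d=grab('wrist'); save('w7',im)
h=cv2.cvtColor(im,cv2.COLOR_RGB2HSV); r=((h[...,1]>150)&((h[...,0]<8)|(h[...,0]>172)))
p=np.array([dep(c,u,v,d[v,u]) for v,u in zip(*np.nonzero(r))]); print(len(p),p.min(0),p.max(0))
s=p[(p[:,2]>174)&(p[:,2]<180)]; print(np.median(s,0),cv2.minEnclosingCircle(s[:,:2].astype(np.float32)))
E
```

```text
582 [503.49177484 125.42512468 133.16785754] [588.56909766 237.27587778 444.40537259]
[546.31302078 229.20871908 176.97292484] ((545.9761352539062, 229.39332580566406), 8.07679271697998)
```

View pics/w7.png

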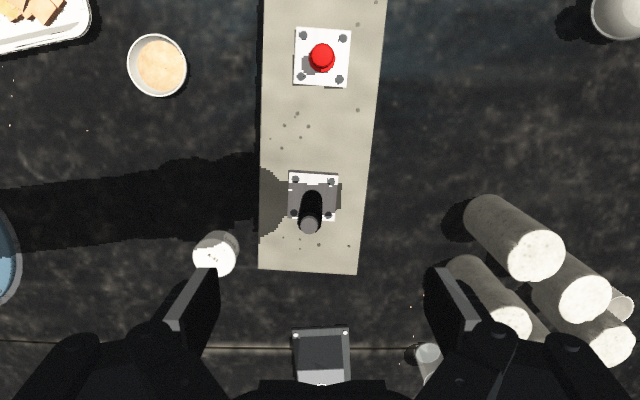

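The plug is seated (top at pixel (321,55), z 177 mm as it should be), the probe is down, and the bowl, tin and beaker are in place.

```bash
python3 -c "
from cell import arm
print(arm.close_job())"
```

```text
the job is handed in; nothing more can be done
None
```

The job is handed in, verdict not shown: the probe is bottomed in pocket 2, which was clear, the plug is flange-down in pocket 1, both are let go, and the tin, beaker and bowl were never touched.

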